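# Take the top tray from the nested pile and hold it down with half suction

## Robot

A 6-joint arm with a two-finger parallel gripper is mounted at the origin on the work surface. World frame = base frame: x ahead of the robot, y to its left, z up, the work surface at z = 0. Lengths are in m, angles in rad, forces in N, time in s.
With the tool pointing down it reaches from about 0.25 to 0.775 m from the base axis. Payload 8.9 kg.
Tool frame: the origin (TCP) lies midway between the tips of the shut fingers; the grasp point (between the pads) lies bot.grip_depth behind it (bot.grip_depth is the distance from the TCP to the grasp point, in m); z points along the fingers, y is the line along which they close (so a half turn about z gives the same grasp; the last joint's range is limited). The gripper opens to 85 mm and grips with 20 to 120 N. Pads are 22 mm wide; open, the fingers measure 114 mm over their backs; the gripper's body (76 mm by 85 mm) begins 54 mm behind the grasp point. The pads swing forward as they close: fully open they stand 13 mm farther back than shut.
Start: joints at [1.067, 0.291, -0.153, 1.127, 0, 1.431], TCP at [0.187, 0.49, 0.231] pointing down, gripper open.
Joint ranges: [-2.52, 2.52], [-0.91, 1.74], [-1.3, 1.37], [-1.96, 2.02], [-1.52, 1.47], [-3.14, 3.14]. Speed limits (rad/s): [2.22, 2.22, 2.79, 3.14, 3.14, 3.14].

## Interface

Orientations are given as a unit quaternion [w, x, y, z].
In Python, from rig import bot gives the robot as it stands. The module is installed in compiled form; this text tells all that it offers.
- The arm moves only by the tool servo_tool, never from a script. Its argument "moves" is a list that holds one entry, the list of rows, each a list of 7 numbers: the turn, a rotation vector about the world's x, y, z in degrees, then the shift along the world's x, y, z in cm, then the opening in per cent of the stroke, from 0 (shut) to 100 (fully open). A call has 1 to 8 rows; each row shifts and turns the commanded pose from where the row before left it; what a row does not reach is not made up. A row lasts 1/8 s, in which the tool goes at most 62.5 mm and 10.7 degrees, less where a joint would pass 70% of its speed; a pose out of reach is approached as far as the arm can. A call with a gripper value outside its range is refused whole. The fingers move at their own pace and stop on an object; the grip force is fixed at half the most. Time passes only in rows, so rows that do not move let the fingers close. It gives the time, the measured TCP pose, the force, the opening and the grip force at its end, in the units of the state.
- bot.state(): the state, without advancing time (a new reading comes with each control period).
- bot.capture(name): name is "side" or "top" or "wrist"; returns a dict with "img" (480x640x3 uint8, blue, green, red), "intrinsics" (3x3 intrinsics, pixels), "xyz" and "orientation" of the camera in the world. Camera axes: x right, y up, looking along -z (the intrinsics and any distortion apply to the point x, -y, -z); pixel columns grow to the right and rows downward; lengths in m; the calibration is good to about 2 mm. A picture is of the moment at which its call begins. There is no depth.
- bot.hand_in(): hands the job in; it is judged then, once.
The state is a dict: "t": time; "q": joint angles; "qd": joint speeds; "tau": joint torques, N m; "eef_pos": TCP position; "eef_rot": TCP orientation; "force": force on the tool from outside, world axes, zero at the start; "wrist_torque": the same for the moment, N m; "width": finger opening in m; "gripper_force": force on a finger pad.
Only numpy, scipy, OpenCV 4.12 (cv2) and the standard library are available. Lean on these libraries where they do the work, as an engineer would, in place of code of your own. Each camera call takes 0.05 s, during which the arm holds its last target. There are 200 camera calls.

## Task

Lift only the top tray off the nested pile and set it down (do not drop it) upright in the middle of the suction plate, lengthwise along the plate, so that it covers the rubber seal. Once you have let go of the tray, turn the lever of the plate's valve to half open, 45 degrees from shut. Leave the rest of the pile standing as it is, and do not push the cooling block, the tip box or the cup about.

Things in the scene. Friction and masses are not known exactly. Their poses are not given: they have to be found in the camera images.
- tray_top: Top one of four equal open grey trays in a nested pile. 32 mm high: upright skirt 60 (x) by 120 mm (y) outside, from 14 mm up to the rim at 32 mm, walls 3 mm, a dark groove 1.5 mm deep at 17-21 mm; below it a foot 50 by 110 mm that sits in the tray beneath (2 mm play). Trays nest 18 mm apart, so only the top 18 mm is its own to grip. 80 g. Origin: centre of the underside.
- tray_second: The second tray of the pile, directly under the top one, same size and axes. Stays in the pile.
- tray_low: The third tray of the pile, same size and axes. Stays in the pile.
- tray_bottom: The bottom tray of the pile, standing on the bench, same size and axes. Stays.
- suction_plate: Fixed suction plate: grey housing 110 (x) by 170 (y) by 30 mm, on it a flat aluminium plate 100 by 150 mm, top at 36 mm. In its middle a thin black rubber seal, a rectangle 24 (x) by 70 mm (y), flush, round small holes. A pipe leaves its -x side at y = 0 to a brass ball valve, pivot 110 mm from the plate's centre. Origin: centre of the underside, on the bench; y lengthwise.
- plate_center (a point): Centre of the flat top of the suction plate (36 mm above the bench), axes as the suction plate: x across, y lengthwise, z up.
- valve_grip (a point): Point on the upright pivot axis of the valve lever, at half the lever's height (65 mm above the bench). x points along the lever's long arm, z up. Lever: level dark steel bar 12 mm wide, 20 mm high (55 to 75 mm up), from 16 mm behind the pivot to 50 mm ahead. Below it: stem 16 mm in diameter, then the valve body 34 by 30 mm, up to 37 mm.
- valve (a joint): Valve lever angle in rad: 0 = shut, lever square across the pipe, pointing to the plate's +y; grows anticlockwise seen from above; 1.571 = fully open, lever in line with the pipe, pointing away from the plate; 0.785 = half open. Starts shut or nearly so, turns stiffly (0.06 N m) and stays where left.
- tube_block: Bystander: blue cooling block with tube caps, 115 (x) by 64 (y) by 42 mm high, loose. Origin: centre of the underside.
- tip_box: Bystander: white box of pipette tips, 85 (x) by 122 (y) by 69 mm high, loose. Origin: centre of the underside.
- cup: Bystander: clear plastic cup, 90 mm across the rim, 85 mm high, loose. Origin: centre of the underside.
Not all that is in view belongs to the job. What is shaped like the tray_bottom but green is not meant.

How it is judged:
On the way, in this order (a step that is already met when the one before it is completed fails the run):
1. the top tray is lifted clear of the pile, at least 40 mm above the tray below it (z of tray_top in the frame of tray_second above 0.04 m), for 0.1 s.
2. the tray is set down on the middle of the suction plate and let go, the valve not yet turned (below 0.5 rad) (x of tray_top in the frame of plate_center between -0.015 and 0.015 m and y of tray_top in the frame of plate_center between -0.022 and 0.022 m and z of tray_top in the frame of plate_center between -0.004 and 0.004 m and angle between the y axis of tray_top and the y axis of suction_plate, either way round below 0.35 rad and angle between tray_top's own z axis and vertical below 0.08 rad and linear speed of tray_top below 0.02 m/s and contact force between the fingers and tray_top below 0.1 N and value of joint valve below 0.5 rad), for 0.2 s.
At the end, for the whole second after the job is handed in: Tray upright (0.08 rad), released, at rest on the plate: centre within 15 mm across and 22 mm along, height 4 mm, lengthwise within 0.35 rad either way round. Valve at rest at 0.785 rad +-0.2. The other three trays upright (0.08 rad), at rest, within 30 mm of their start (x of tray_top in the frame of plate_center between -0.015 and 0.015 m and y of tray_top in the frame of plate_center between -0.022 and 0.022 m and z of tray_top in the frame of plate_center between -0.004 and 0.004 m and angle between the y axis of tray_top and the y axis of suction_plate, either way round below 0.35 rad and angle between each of tray_top, tray_second, tray_low, tray_bottom's own z axis and vertical below 0.08 rad and linear speed of each of tray_top, tray_second, tray_low, tray_bottom below 0.02 m/s and contact force between the fingers and tray_top below 0.1 N and value of joint valve between 0.585 and 0.985 rad and velocity of joint valve between -0.05 and 0.05 rad/s and distance of each of tray_second, tray_low, tray_bottom from where it was at the start of the episode below 0.03 m); the robot touches nothing.
It fails at once if the top tray is dropped (falls freely at over 0.7 m/s) (linear speed of tray_top above 0.7 m/s and contact force between the fingers and tray_top below 0.05 N).
It fails at once if the cooling block, tip box or cup is shifted by more than 40 mm or tipped over (distance of any of tube_block, tip_box, cup from where it was at the start of the episode above 0.04 m or angle between any of tube_block, tip_box, cup's own z axis and vertical above 0.5 rad).
It fails at once if another tray of the pile is lifted or knocked off (moved by more than 50 mm) (distance of any of tray_second, tray_low, tray_bottom from where it was at the start of the episode above 0.05 m).
It also fails if it takes over 51 s, if anything falls off the work surface, if the arm or the gripper's body presses on something with over 40 N, if the wrist force passes 120 N, or if a joint passes its speed limit or range.

## Working session

There is one attempt and no reset: what is moved stays moved. The work goes in short steps, Python scripts to look and compute and a tool call to move; the robot and the scene stay as the last step left them, time stands still between calls to the robot, and variables do not carry over. Pictures are saved under pics/ and viewed, at most 10 in all, crops included, and the job is handed in when it is done.

Besides the shell and the picture viewer there is one more tool, called after "Request:" by a JSON object that holds its "op" and its "data". servo_tool: Moves the arm, as the interface text tells. Its arguments: {"type":"object","properties":{"moves":{"type":"array"}},"required":["moves"]}

```bash
mkdir -p pics
cat > h.py <<'E'
import numpy as np,cv2
from scipy.spatial.transform import Rotation as R
from rig import bot
def rot(q): return R.from_quat([q[1],q[2],q[3],q[0]]).as_matrix()
def ray(c,u,v):
    K=np.array(c["intrinsics"]); d=np.linalg.inv(K)@[u,v,1]
    return np.array(c["xyz"]), rot(c["orientation"])@[d[0],-d[1],-d[2]]
def onz(c,u,v,z):
    o,d=ray(c,u,v); return o+d*(z-o[2])/d[2]
def proj(c,p):
    a=rot(c["orientation"]).T@(np.array(p)-c["xyz"]); K=np.array(c["intrinsics"])
    b=K@[a[0],-a[1],-a[2]]; return b[:2]/b[2]
E
python3 - <<'E'
from h import *
import pickle
for n in("top","side"):
    c=bot.capture(n);pickle.dump(c,open(n+".pkl","wb"));cv2.imwrite(f"pics/{n}0.png",c["img"]);print(n,{k:v for k,v in c.items() if k!="img"})
print(bot.grip_depth,bot.state())
E
```

```text
top {'intrinsics': array([[525.28929566,   0.        , 320.52722618],
       [  0.        , 525.28929566, 236.24250047],
       [  0.        ,   0.        ,   1.        ]]), 'xyz': array([ 0.33655638, -0.00374238,  1.30427922]), 'orientation': array([-0.69913414, -0.07210662,  0.06503978,  0.70836567])}
side {'intrinsics': array([[454.38305608,   0.        , 315.64348198],
       [  0.        , 454.38305608, 241.78125253],
       [  0.        ,   0.        ,   1.        ]]), 'xyz': array([0.12397652, 0.84738854, 0.61832748]), 'orientation': array([-0.23044583, -0.11982763,  0.48993625,  0.83216496])}
0.0187 {'t': 0.1, 'q': array([ 1.06669678e+00,  2.91197869e-01, -1.54020373e-01,  1.12675575e+00,
        2.78585727e-05,  1.43152983e+00]), 'qd': array([-0.00046764, -0.00069879,  0.00281634,  0.00076221,  0.00090705,
        0.00020665]), 'tau': array([ 1.39245796e-03, -5.37978423e+01,  3.31916642e+01,  9.40344937e-03,
       -1.63630316e-04, -7.52686447e-06]), 'eef_pos': array([0.18709361, 0.49010478, 0.23081468]), 'eef_rot': array([-1.99381768e-04,  1.81406509e-01,  9.83408019e-01, -5.54222783e-04]), 'force': array([-0.57550814,  0.17061658, -0.13589792]), 'wrist_torque': array([-0.01562609,  0.02041111,  0.01134758]), 'gripper_force': 0.0, 'width': 0.08521569962036318}
```

View pics/top0.png

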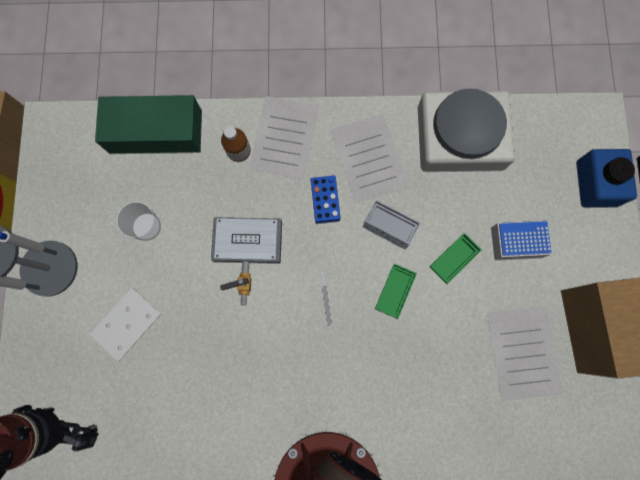

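View pics/side0.png

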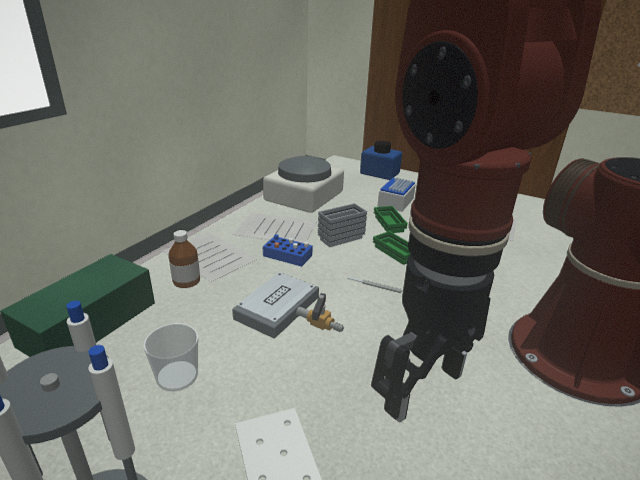

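The top view shows the pile at about (390,224), the suction plate at (247,240), the valve pivot at (244,283) and its lever pointing left. The green trays are decoys. Next I'll enlarge the pile and the plate.

Run:
```python
from h import *
import pickle
c=pickle.load(open("top.pkl","rb"));im=c["img"]
a=cv2.resize(im[190:260,350:430],None,fx=5,fy=5,interpolation=cv2.INTER_CUBIC)
b=cv2.resize(im[205:315,205:290],None,fx=4.5,fy=4.5,interpolation=cv2.INTER_CUBIC)
o=np.zeros((500,790,3),np.uint8);o[:350,:400]=a;o[:b.shape[0],405:405+b.shape[1]]=b;cv2.imwrite("pics/crop0.png",o)
```

```text
(no output)
```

View pics/crop0.png

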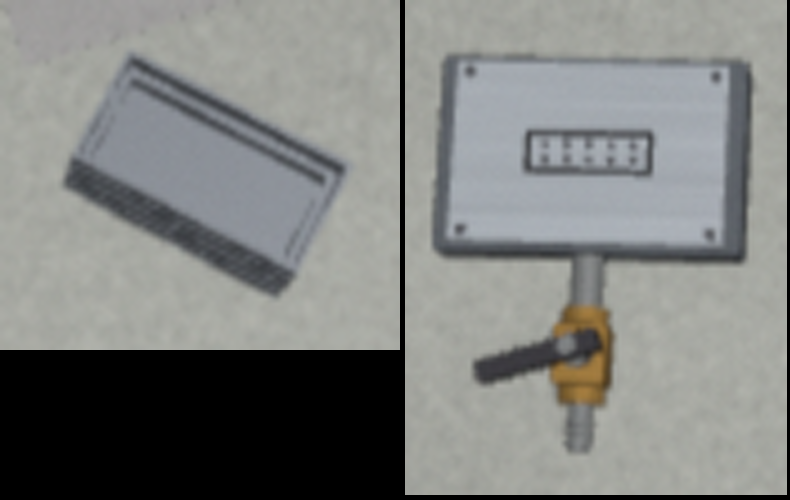

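The left crop shows the top tray's rim corners at about (131,55), (347,165), (290,268) and (73,160). The right crop shows the seal at (525..653, 130..175), the lever tip at (478,372) and its back end at (600,338).

Run:
```python
from h import *
import pickle
c=pickle.load(open("top.pkl","rb"))
A=[(131,55),(347,165),(290,268),(73,160)]
P=np.array([onz(c,u/5+350-.4,v/5+190-.4,.086) for u,v in A])
print("tray",P.round(4),P.mean(0).round(4),[np.linalg.norm(P[i]-P[i-1]).round(4) for i in range(4)])
L=P[0]-P[1]+P[3]-P[2];print("long axis deg",np.degrees(np.arctan2(L[1],L[0])))
f=lambda u,v,z:onz(c,(u-405)/4.5+205-.4,v/4.5+205-.4,z)
for n,B in(("plate",[(458,60),(728,67),(722,246),(444,240)]),("seal",[(525,130),(653,131),(652,175),(524,174)])):
    Q=np.array([f(u,v,.036) for u,v in B]);L=Q[0]-Q[1]+Q[3]-Q[2]
    print(n,Q.mean(0).round(4),[np.linalg.norm(Q[i]-Q[i-1]).round(4) for i in range(4)],np.degrees(np.arctan2(L[1],L[0])))
t=f(476,373,.075);b=f(601,338,.075);d=t-b;print("lever",t,b,np.linalg.norm(d),np.degrees(np.arctan2(d[1],d[0])),"pivot",b+d*16/66)
s=bot.state();M=rot(s["eef_rot"]);print(np.degrees(np.arctan2(M[1,1],M[0,1])),M.round(3))
```

```text
tray [[ 0.6614 -0.1263  0.086 ]
 [ 0.606  -0.2268  0.086 ]
 [ 0.5567 -0.1977  0.086 ]
 [ 0.6103 -0.0971  0.086 ]] [ 0.6086 -0.162   0.086 ] [np.float64(0.0588), np.float64(0.1148), np.float64(0.0572), np.float64(0.1139)]
long axis deg 61.55403323906627
plate [0.5831 0.1929 0.036 ] [np.float64(0.1005), np.float64(0.1493), np.float64(0.0996), np.float64(0.1514)] 87.80544291572006
seal [0.5832 0.1926 0.036 ] [np.float64(0.0245), np.float64(0.0703), np.float64(0.0245), np.float64(0.0701)] 88.73255527406573
lever [0.45935281 0.24347714 0.075     ] [0.47678415 0.17849794 0.075     ] 0.06727664904489812 105.01662422101737 pivot [0.47255837 0.19425048 0.075     ]
69.09661132704919 [[-0.934  0.357 -0.001]
 [ 0.357  0.934 -0.001]
 [ 0.    -0.001 -1.   ]]
```

Request:
{"op": "servo_tool", "data": {"moves": [[[0,0,-6.1,2.64,-4.07,0,100],[0,0,-6.1,2.64,-4.07,0,100],[0,0,-6.1,2.64,-4.07,0,100],[0,0,-6.1,2.64,-4.07,0,100],[0,0,-6.1,2.64,-4.07,0,100],[0,0,-6.1,2.64,-4.07,0,100],[0,0,-6.1,2.64,-4.07,0,100],[0,0,-6.1,2.64,-4.07,0,100]]]}}

```text
t: 1.1
eef_pos: [0.399, 0.1634, 0.2312]
eef_rot: [-0.0, 0.573, 0.82, -0.0]
force: [0.4, 1.0, 0.7]
width: 0.0854
gripper_force: 0.0
```

Request:
{"op": "servo_tool", "data": {"moves": [[[0,0,-6.1,2.64,-4.07,0,100],[0,0,-6.1,2.64,-4.07,0,100],[0,0,-6.1,2.64,-4.07,0,100],[0,0,-6.1,2.64,-4.07,0,100],[0,0,-6.1,2.64,-4.07,0,100],[0,0,-6.1,2.64,-4.07,0,100],[0,0,-6.1,2.64,-4.07,0,100],[0,0,-6.1,2.64,-4.07,0,100]]]}}

```text
t: 2.1
eef_pos: [0.6102, -0.1621, 0.2309]
eef_rot: [-0.0, 0.86, 0.51, -0.0]
force: [0.9, -0.4, 0.1]
width: 0.0856
gripper_force: 0.0
```

Request:
{"op": "servo_tool", "data": {"moves": [[[0,0,0,0,0,0,100],[0,0,0,0,0,0,100]]]}}

```text
t: 2.35
eef_pos: [0.6091, -0.1604, 0.2307]
eef_rot: [-0.001, 0.859, 0.511, -0.0]
force: [0.4, 0.3, -0.3]
width: 0.085
gripper_force: 0.0
```

Run:
```python
from h import *
import pickle
c=bot.capture("wrist");pickle.dump(c,open("w1.pkl","wb"));cv2.imwrite("pics/w1.png",c["img"]);print({k:v for k,v in c.items() if k!="img"})
```

```text
{'intrinsics': array([[360.18179657,   0.        , 325.13409227],
       [  0.        , 360.18179657, 242.66147221],
       [  0.        ,   0.        ,   1.        ]]), 'xyz': array([ 0.64436821, -0.09439829,  0.37327851]), 'orientation': array([ 0.95899509, -0.14116432,  0.03626299, -0.24307621])}
```

View pics/w1.png

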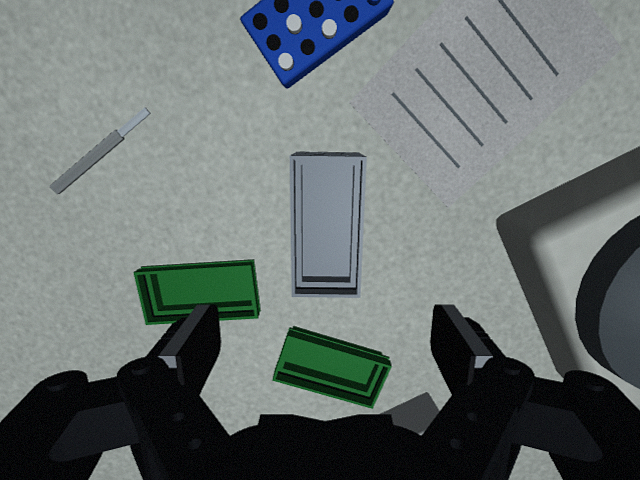

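The wrist view shows the top tray's rim corners at about (291,155), (366,156), (360,297) and (292,297), almost aligned with the gripper.

Run:
```python
from h import *
import pickle
c=pickle.load(open("w1.pkl","rb"))
P=np.array([onz(c,u,v,.086) for u,v in [(291,155),(366,156),(360,297),(292,297)]])
print(P.round(4),P.mean(0),[np.linalg.norm(P[i]-P[i-1]).round(4) for i in range(4)])
for a,b in((3,0),(2,1)):
  L=P[a]-P[b];print(np.degrees(np.arctan2(L[1],L[0])))
for p in ([0.6086,-.162,.086],bot.state()["eef_pos"]):print(proj(c,p))
g=cv2.cvtColor(c["img"],cv2.COLOR_BGR2GRAY)
print("row230",g[230,280:300],g[230,352:375]);print("col325",g[145:165,325],g[285:305,325])
```

```text
[[ 0.6135 -0.0953  0.086 ]
 [ 0.6643 -0.1237  0.086 ]
 [ 0.6061 -0.2284  0.086 ]
 [ 0.5539 -0.2001  0.086 ]] [ 0.60943375 -0.16184629  0.086     ] [np.float64(0.1206), np.float64(0.0582), np.float64(0.1198), np.float64(0.0593)]
-119.60534227554015
-119.0831266371293
[326.37968629 231.00326868]
[325.96984899 311.77758029]
row230 [161 168 166 166 167 168 162 160 159 160 150 129 133 122  62  76 141 133
 133 132] [114 148 149 146 153 129  25  84 153 146 149 149 148 154 164 167 162 161
 167 158 157 154 157]
col325 [157 158 158 160 159 160 135  70  49  63  52 138 140 140 136 134 136 133
 139 136] [137 148  50   1  40  42  43  37  33 104 133 129 155 174 173 171 162 157
 160 162]
```

Request:
{"op": "servo_tool", "data": {"moves": [[[0,0,-0.9,0,-0.15,-3,100],[0,0,0,0,0,-4,100],[0,0,0,0,0,-4,100],[0,0,0,0,0,-2.5,100],[0,0,0,0,0,-1.3,100],[0,0,0,0,0,-1,100],[0,0,0,0,0,0,100],[0,0,0,0,0,0,100]]]}}

```text
t: 3.4
eef_pos: [0.6103, -0.1624, 0.0743]
eef_rot: [0.001, 0.863, 0.505, 0.0]
force: [-0.3, -0.3, -0.2]
width: 0.0854
gripper_force: 0.0
```

Run:
```python
from h import *
import pickle
print(bot.state()["eef_pos"])
c=bot.capture("side");pickle.dump(c,open("s2.pkl","wb"))
u,v=proj(c,[.609,-.162,.086]).astype(int);print(u,v)
a=cv2.resize(c["img"][v-60:v+60,u-65:u+65],None,fx=5,fy=5,interpolation=cv2.INTER_CUBIC)
cv2.imwrite("pics/s2.png",a)
for z in(.068,.086):print(((proj(c,[.609,-.162,z])-[u-65,v-60])*5).round())
```

```text
[ 0.61032263 -0.16244029  0.07427568]
342 211
[324. 331.]
[326. 301.]
```

View pics/s2.png

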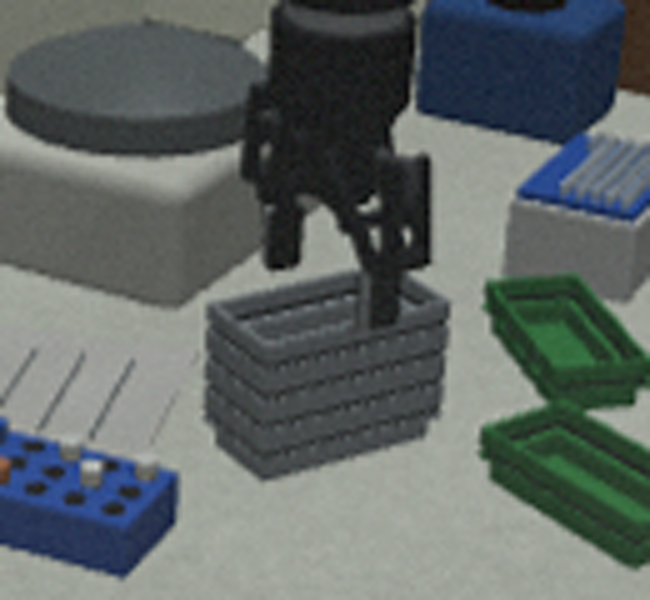

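The side crop shows the open fingers straddling the pile, with the near fingertip at about (383,329).

Run:
```python
from h import *
import pickle
c=pickle.load(open("s2.pkl","rb"))
for r in(.0425,.05):
  for z in(.075,.08,.085,.09):print(r,z,((proj(c,[.6103-.87*r,-.1624+.49*r,z])-[277,151])*5).round())
```

```text
0.0425 0.075 [367. 349.]
0.0425 0.08 [367. 341.]
0.0425 0.085 [368. 332.]
0.0425 0.09 [369. 324.]
0.05 0.075 [375. 355.]
0.05 0.08 [375. 347.]
0.05 0.085 [376. 338.]
0.05 0.09 [377. 330.]
```

Request:
{"op": "servo_tool", "data": {"moves": [[[0,0,0,0,0,-0.6,100],[0,0,0,0,0,0,100],[0,0,0,0,0,0,60],[0,0,0,0,0,0,60],[0,0,0,0,0,0,60],[0,0,0,0,0,0,60]]]}}

```text
t: 4.2
eef_pos: [0.61, -0.1623, 0.0678]
eef_rot: [0.0, 0.863, 0.505, 0.0]
force: [-1.4, 0.4, 6.3]
width: 0.0585
gripper_force: 64.9
```

Request:
{"op": "servo_tool", "data": {"moves": [[[0,0,0,0,0,0,60],[0,0,0,0,0,0,60],[0,0,0,0,0,0,60],[0,0,0,0,0,0,60]]]}}

```text
t: 4.7
eef_pos: [0.61, -0.1624, 0.0678]
eef_rot: [0.0, 0.863, 0.505, 0.0]
force: [-1.0, 1.0, 5.3]
width: 0.0584
gripper_force: 64.9
```

Request:
{"op": "servo_tool", "data": {"moves": [[[0,0,0,0,0,0.3,0],[0,0,0,0,0,0.5,0],[0,0,0,0,0,0.7,0],[0,0,0,0,0,1,0],[0,0,0,0,0,1.5,0],[0,0,0,0,0,2,0],[0,0,0,0,0,2,0],[0,0,0,0,0,0,0]]]}}

```text
t: 5.7
eef_pos: [0.611, -0.1627, 0.1496]
eef_rot: [0.001, 0.863, 0.505, 0.001]
force: [-0.1, 0.2, -1.3]
width: 0.0586
gripper_force: 64.4
```

Run:
```python
from h import *
import pickle
print(bot.state()["force"],bot.state()["eef_pos"])
c=bot.capture("side");pickle.dump(c,open("s3.pkl","wb"))
a=cv2.resize(c["img"][121:271,270:410],None,fx=4,fy=4,interpolation=cv2.INTER_CUBIC)
cv2.imwrite("pics/s3.png",a)
```

```text
[-0.11367848  0.16865666 -1.30872991] [ 0.61095205 -0.16271142  0.14957037]
```

View pics/s3.png

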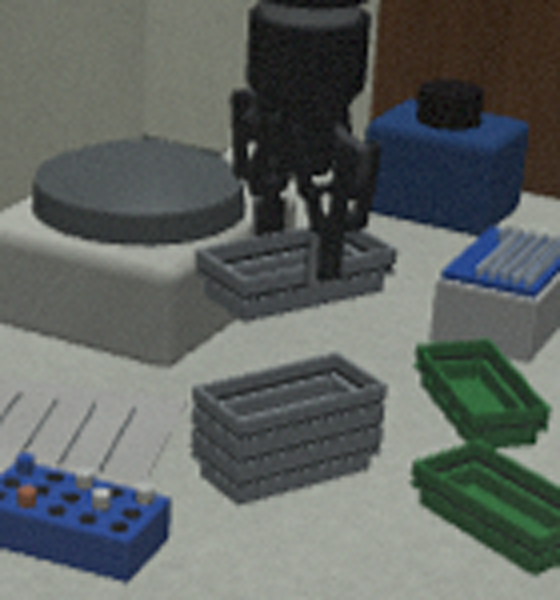

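The side crop shows only the top tray lifted, hanging level, with the three others still standing. I'll carry it to the plate.

Request:
{"op": "servo_tool", "data": {"moves": [[[0,0,1,-0.1,1.5,0,0],[0,0,3,-0.3,3,0,0],[0,0,3.5,-0.3,4,0,0],[0,0,3.5,-0.3,4,0,0],[0,0,3.5,-0.3,4,0,0],[0,0,3.5,-0.3,4,0,0],[0,0,3.5,-0.3,4,0,0],[0,0,3.5,-0.3,4,0,0]]]}}

```text
t: 6.75
eef_pos: [0.5864, 0.1249, 0.1464]
eef_rot: [-0.001, 0.733, 0.681, -0.001]
force: [1.0, 0.1, -0.7]
width: 0.0584
gripper_force: 64.4
```

Request:
{"op": "servo_tool", "data": {"moves": [[[0,0,2,-0.3,4,0,0],[0,0,0.7,-0.2,2,0,0],[0,0,0,-0.1,1,0,0],[0,0,0,0,0,0,0],[0,0,0,0,0,0,0],[0,0,0,0,0,0,0]]]}}

```text
t: 7.5
eef_pos: [0.5819, 0.1918, 0.1473]
eef_rot: [0.0, 0.718, 0.696, -0.0]
force: [0.2, 0.3, -1.4]
width: 0.0585
gripper_force: 64.4
```

Run:
```python
from h import *
import pickle
s=bot.state();M=rot(s["eef_rot"]);print(s["eef_pos"],np.degrees(np.arctan2(M[1,1],M[0,1])),M[:,2],s["force"])
c=bot.capture("wrist");pickle.dump(c,open("w4.pkl","wb"));cv2.imwrite("pics/w4.png",c["img"])
x=np.array([.5832,.1927,.036]);print("plate corners px")
a=np.radians(-1.7);X=np.array([np.cos(a),np.sin(a),0]);Y=np.array([-X[1],X[0],0])
for i in(-1,1):
  for j in(-1,1):print(i,j,proj(c,x+X*.05*i+Y*.075*j).round())
```

```text
[0.58191986 0.19179189 0.14732101] -1.7810682032081306 [ 6.68142435e-06 -1.51524356e-04 -9.99999988e-01] [ 0.1647376   0.33448545 -1.39331678]
plate corners px
-1 -1 [264. 330.]
-1 1 [253. 133.]
1 -1 [390. 330.]
1 1 [401. 132.]
```

View pics/w4.png

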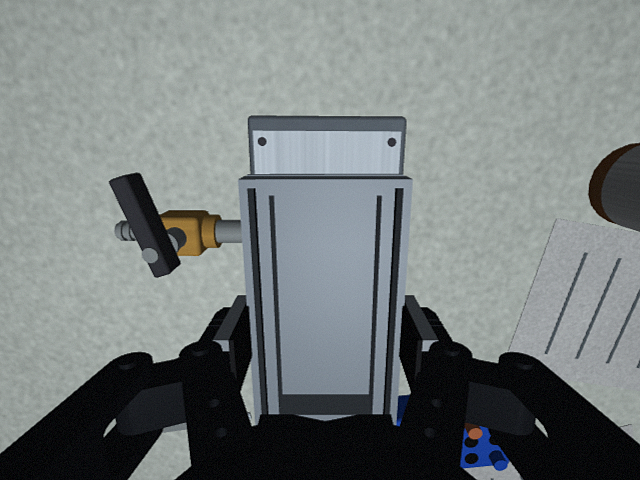

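The wrist view shows the tray centred and parallel over the plate, with the plate corners within 3 px of prediction. The lever lies clear on the left, from about (125,178) to (165,270). Now I'll lower the tray.

Request:
{"op": "servo_tool", "data": {"moves": [[[0,0,0,0.1,0.1,-1.5,0],[0,0,0,0,0,-2,0],[0,0,0,0,0,-2,0],[0,0,0,0,0,-1.8,0],[0,0,0,0,0,-1.2,0],[0,0,0,0,0,-0.5,0],[0,0,0,0,0,0,0],[0,0,0,0,0,0,0]]]}}

```text
t: 8.55
eef_pos: [0.5832, 0.1939, 0.0579]
eef_rot: [0.0, 0.718, 0.697, 0.0]
force: [-0.1, -0.3, -1.2]
width: 0.0585
gripper_force: 64.4
```

Request:
{"op": "servo_tool", "data": {"moves": [[[0,0,0,0,0,-0.3,0],[0,0,0,0,0,-0.2,0],[0,0,0,0,0,0,0]]]}}

```text
t: 8.93
eef_pos: [0.5826, 0.1937, 0.0521]
eef_rot: [-0.0, 0.718, 0.697, -0.0]
force: [-0.1, -0.9, -0.6]
width: 0.0583
gripper_force: 64.4
```

Request:
{"op": "servo_tool", "data": {"moves": [[[0,0,0,0,0,-0.15,0],[0,0,0,0,0,0,0]]]}}

```text
t: 9.18
eef_pos: [0.5826, 0.1937, 0.0507]
eef_rot: [-0.0, 0.718, 0.697, -0.0]
force: [-0.3, 0.1, -0.7]
width: 0.0582
gripper_force: 64.4
```

Request:
{"op": "servo_tool", "data": {"moves": [[[0,0,0,0,0,-0.1,0],[0,0,0,0,0,0,0]]]}}

```text
t: 9.43
eef_pos: [0.5828, 0.1938, 0.0499]
eef_rot: [0.0, 0.718, 0.697, 0.0]
force: [0.3, 0.9, -0.3]
width: 0.0583
gripper_force: 64.4
```

Request:
{"op": "servo_tool", "data": {"moves": [[[0,0,0,0,0,-0.1,0],[0,0,0,0,0,0,0]]]}}

```text
t: 9.68
eef_pos: [0.5828, 0.1938, 0.0498]
eef_rot: [0.0, 0.718, 0.697, 0.0]
force: [-3.8, -1.3, 10.5]
width: 0.0582
gripper_force: 65.6
```

Request:
{"op": "servo_tool", "data": {"moves": [[[0,0,0,0,0,0.05,70],[0,0,0,0,0,0,80],[0,0,0,0,0,0,90],[0,0,0,0,0,0,100],[0,0,0,0,0,0,100],[0,0,0,0,0,0,100],[0,0,0,0,0,0,100],[0,0,0,0,0,0,100]]]}}

```text
t: 10.68
eef_pos: [0.5827, 0.1938, 0.0493]
eef_rot: [0.0, 0.718, 0.697, 0.0]
force: [-0.6, -0.1, -0.1]
width: 0.0855
gripper_force: 0.0
```

Request:
{"op": "servo_tool", "data": {"moves": [[[0,0,0,0,0,0.5,100],[0,0,0,0,0,1.5,100],[0,0,0,0,0,3,100],[0,0,0,0,0,4,100],[0,0,0,0,0,3,100],[0,0,0,0,0,0,100],[0,0,0,0,0,0,100]]]}}

```text
t: 11.55
eef_pos: [0.5825, 0.1937, 0.1693]
eef_rot: [-0.0, 0.718, 0.697, -0.0]
force: [-0.2, -1.5, -0.6]
width: 0.0853
gripper_force: 0.0
```

Run:
```python
from h import *
import pickle
s=bot.state();M=rot(s["eef_rot"]);print(s["eef_pos"],np.degrees(np.arctan2(M[1,1],M[0,1])),s["q"])
c=bot.capture("wrist");pickle.dump(c,open("w5.pkl","wb"));cv2.imwrite("pics/w5.png",c["img"])
x=np.array([.5832,.1927,.068])
a=np.radians(-1.7);X=np.array([np.cos(a),np.sin(a),0]);Y=np.array([-X[1],X[0],0])
for i in(-1,1):
  for j in(-1,1):print(i,j,proj(c,x+X*.03*i+Y*.06*j).round())
```

```text
[0.58247745 0.19371954 0.16934831] -1.7005520641249916 [ 2.02015385e-01  4.96673267e-01 -6.15730168e-03  1.06803533e+00
  2.90555248e-05  1.80249194e+00]
-1 -1 [286. 322.]
-1 1 [281. 159.]
1 -1 [366. 322.]
1 1 [371. 159.]
```

View pics/w5.png

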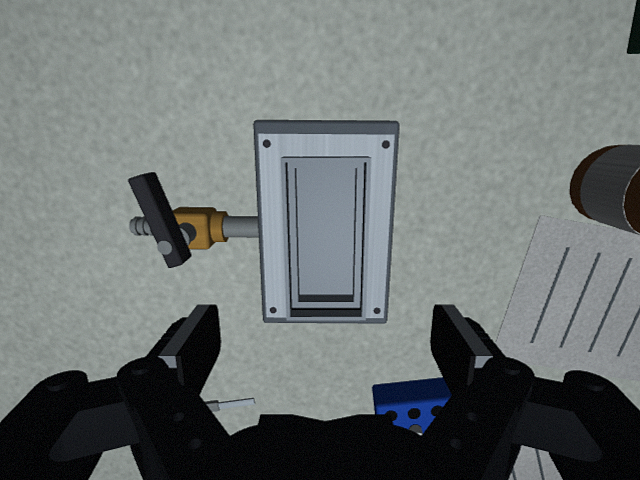

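The wrist view shows the tray flat and centred on the plate, rim corners at about (282,157), (370,157) and (363,318), near the ideal (281,159), (371,159) and (366,322). The lever tip is at (142,176) and its back end at (180,263).

```bash
cat > lev.py <<'E'
from h import *
def lever(c):
    # dark blob near pivot -> min-area rect of the lever
    g=cv2.cvtColor(c["img"],cv2.COLOR_BGR2GRAY)
    u,v=proj(c,[.4732,.196,.075]);m=np.zeros_like(g);cv2.circle(m,(int(u),int(v)),90,255,-1)
    d=((g<75)*255).astype(np.uint8)&m
    n,l,st,ce=cv2.connectedComponentsWithStats(d)
    i=min((i for i in range(1,n) if st[i,4]>300),key=lambda i:np.hypot(*(ce[i]-[u,v])))
    r=cv2.minAreaRect(np.argwhere(l==i)[:,::-1].astype(np.float32));print("pivot px",u,v,"rect",r,st[i,4])
    P=np.array([onz(c,*p,.075) for p in cv2.boxPoints(r)])
    e=[(P[k]+P[(k+1)%4])/2 for k in range(4)]
    a,b=max(((e[0],e[2]),(e[1],e[3])),key=lambda q:np.linalg.norm(q[0]-q[1]))
    q=[.4732,.196,.075]
    if np.linalg.norm(a-q)<np.linalg.norm(b-q):a,b=b,a
    D=a-b;print("tip",a,"back",b,np.linalg.norm(D),"dir",np.degrees(np.arctan2(D[1],D[0])),"pivot",b+D*16/66)
E
python3 - <<'E'
from lev import *
import pickle
c=pickle.load(open("w5.pkl","rb"));lever(c)
t=onz(c,142,176,.075);b=onz(c,180,264,.075);d=t-b;print(t,b,np.degrees(np.arctan2(d[1],d[0])),np.linalg.norm(d),b+d*16/66)
E
```

```text
pivot px 166.67520892081498 248.87832832115222 rect ((176.97705078125, 226.82281494140625), (128.0644989013672, 80.52799224853516), 24.623563766479492) 3550
tip [0.5197007  0.19043286 0.075     ] back [0.44627652 0.23002606 0.075     ] 0.0834190047019984 dir -28.33528738908414 pivot [0.46407632 0.22042771 0.075     ]
[0.4649354  0.24605221 0.075     ] [0.48077893 0.18466586 0.075     ] 104.47194847370741 0.06339795665117545 [0.47693807 0.1995474  0.075     ]
```

Request:
{"op": "servo_tool", "data": {"moves": [[[0,0,3,-1.5,0.3,0,50],[0,0,3,-2,0.4,0,50],[0,0,3,-2.5,0.6,0,50],[0,0,3,-2.5,0.6,0,50],[0,0,3,-2,0.4,0,50],[0,0,1.7,-0.92,0.16,0,50],[0,0,0,0,0,0,50],[0,0,0,0,0,0,50]]]}}

```text
t: 12.6
eef_pos: [0.4692, 0.2182, 0.1692]
eef_rot: [0.0, 0.609, 0.793, 0.0]
force: [0.3, -0.1, -0.6]
width: 0.0428
gripper_force: 0.0
```

Run:
```python
from h import *
import pickle
s=bot.state();M=rot(s["eef_rot"]);print(s["eef_pos"],np.degrees(np.arctan2(M[1,1],M[0,1])),s["width"])
c=bot.capture("wrist");pickle.dump(c,open("w6.pkl","wb"));cv2.imwrite("pics/w6.png",c["img"])
print(proj(c,[.474,.197,.075]),proj(c,[.4683,.2183,.075]))
```

```text
[0.46916538 0.21822757 0.16915192] 14.938407484864113 0.042811184867736884
[323.15486335 276.87437503] [323.09220759 247.12444148]
```

View pics/w6.png

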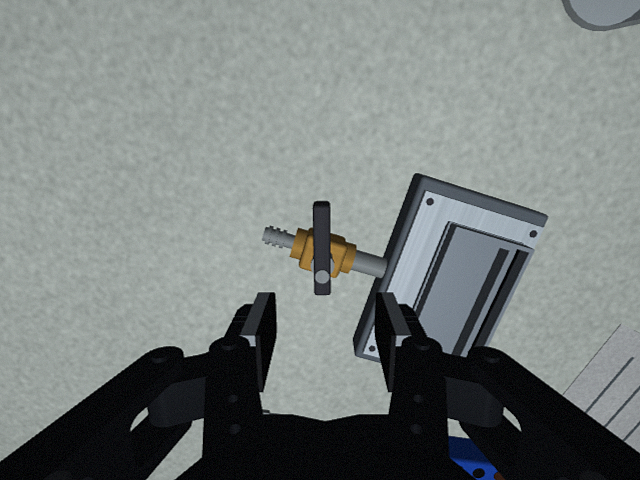

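The wrist view shows the lever upright at u≈321 and its pivot screw at (322,276), matching the prediction. I'll go down and grip it.

Request:
{"op": "servo_tool", "data": {"moves": [[[0,0,0,-0.1,0,-2,50],[0,0,0,0,0,-3,50],[0,0,0,0,0,-3,50],[0,0,0,0,0,-2,50],[0,0,0,0,0,-0.9,50],[0,0,0,0,0,0,50],[0,0,0,0,0,0,0],[0,0,0,0,0,0,0]]]}}

```text
t: 13.65
eef_pos: [0.467, 0.2185, 0.0611]
eef_rot: [-0.0, 0.609, 0.793, 0.0]
force: [-2.5, -2.4, 16.4]
width: 0.0103
gripper_force: 60.7
```

Request:
{"op": "servo_tool", "data": {"moves": [[[0,0,0,0,0,0,0],[0,0,0,0,0,0,0],[0,0,0,0,0,0,0],[0,0,0,0,0,0,0]]]}}

```text
t: 14.15
eef_pos: [0.4671, 0.2185, 0.0613]
eef_rot: [-0.0, 0.609, 0.793, 0.0]
force: [-4.3, 0.1, 8.2]
width: 0.0105
gripper_force: 59.7
```

Request:
{"op": "servo_tool", "data": {"moves": [[[0,0,4.8,-0.18,-0.06,0,0],[0,0,4.8,-0.17,-0.08,0,0],[0,0,4.8,-0.16,-0.09,0,0],[0,0,4.8,-0.15,-0.11,0,0],[0,0,4.8,-0.14,-0.12,0,0],[0,0,4.5,-0.14,-0.13,0,0],[0,0,0,0,0,0,0],[0,0,0,0,0,0,0]]]}}

```text
t: 15.15
eef_pos: [0.4572, 0.2131, 0.0612]
eef_rot: [-0.001, 0.394, 0.919, 0.0]
force: [-7.0, 3.2, 10.1]
width: 0.0102
gripper_force: 59.9
```

Request:
{"op": "servo_tool", "data": {"moves": [[[0,0,0,0,0,0,20],[0,0,0,0,0,0,50],[0,0,0,0,0,0,50],[0,0,0,0,0,0,50],[0,0,0,0,0,2,50],[0,0,0,0,0,4,50],[0,0,0,0,0,4,50],[0,0,0,0,0,2,50]]]}}

```text
t: 16.15
eef_pos: [0.459, 0.2127, 0.1824]
eef_rot: [0.001, 0.395, 0.919, 0.001]
force: [0.4, 0.8, -0.3]
width: 0.0423
gripper_force: 0.0
```

Request:
{"op": "servo_tool", "data": {"moves": [[[0,0,0,0,0,0,50],[0,0,0,0,0,0,50]]]}}

```text
t: 16.4
eef_pos: [0.4576, 0.2123, 0.1794]
eef_rot: [-0.0, 0.395, 0.919, -0.0]
force: [-0.3, -0.8, -0.4]
width: 0.0424
gripper_force: 0.0
```

Run:
```python
from h import *
import pickle
s=bot.state();M=rot(s["eef_rot"]);print(s["eef_pos"],np.degrees(np.arctan2(M[1,1],M[0,1])),s["width"])
c=bot.capture("wrist");pickle.dump(c,open("w7.pkl","wb"));cv2.imwrite("pics/w7.png",c["img"])
print(proj(c,[.474,.197,.075]))
```

```text
[0.45760464 0.21227009 0.17938821] 43.4973049981685 0.042371173693339856
[325.60511582 271.92922782]
```

View pics/w7.png

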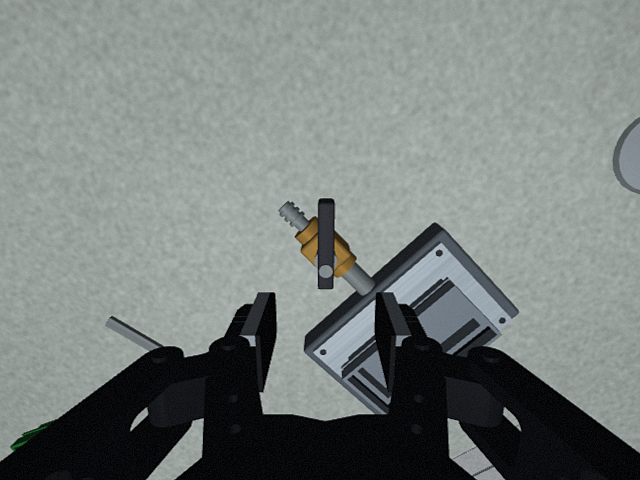

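The wrist view shows the lever, from about (326,200) to (325,288), in line with the tool at 133.5°. That is about 45° from shut and about 45° to the pipe. The tray is still on the plate and the robot is clear, so I'll hand in.

```bash
python3 -c "
from rig import bot
print(bot.hand_in())"
```

```text
the job is handed in; nothing more can be done
None
```

I set the top tray down centred on the suction plate, turned the valve lever to about 45° (half open), left the other three trays standing, and handed the job in at about 16.5 s; no verdict came back.

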